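# Fit the screening plate into an amplifier chassis and lock it

### The job

Fit the loose screening plate into the amplifier chassis, handle up: it is longer than the opening, so pass it in tilted, rear end first under the rear flange, and lay it flat on the inner ledges. Then push the locking slide on the rear flange forward until it clicks into its front stop, which drives the plate home under the front flange. Leave the module, the capacitor and the screwdrivers on the bench where they are.

Things in the scene. Friction and masses are not known exactly. Their poses are not given: they have to be found in the camera images.
- chassis: Black amplifier chassis fixed on the bench, open on top, finned heatsinks along both sides, aluminium front plate at +x. Origin on the bench under the middle of the opening; x points to the chassis front (away from the robot, within 0.3 rad), z up. Spans x -140 to 124, y -107 to 107 mm, 91 high. Below the ledges: transformer, board, capacitors (up to z 51).
- opening (a point): Middle of the top opening, at the top of the flanges (z 91 mm); axes as the chassis. The opening spans x -75 to 75 (between the edges of two turned-in flanges, each 3 mm thick) and y -59 to 59 mm (between the side walls).
- rear_stop (a point): Foot of the rear stop face, under the rear flange, on the ledge top (chassis x -99, z 60 mm). From ledge to flange underside 28 mm are free; the rear flange overhangs this pocket by 24 mm. The rear ledge runs from here 35 mm forward; side ledges are 10 mm wide. Axes as the chassis.
- front_stop (a point): Foot of the front stop face, under the front flange, on the ledge top (chassis x 85, z 60 mm). The front flange overhangs this pocket by only 10 mm; the ledge is 19 mm wide. From rear to front stop face there are 184 mm. Axes as the chassis.
- plate_grip (a point): Centre of the handle bar of the loose aluminium screening plate, 172 (x) by 110 (y) by 3 mm, 0.2 to 0.31 kg, same both ways round, found flat on the bench, handle up. The bar is on the plate's middle, along its y: 72 long, 8 wide, 10 high, centre 40 above the plate's underside, 56 clear between the two legs. Axes as the plate. When home it is at chassis x -1, z 100 mm.
- slide_tab (a point): Centre of the upright tab of the locking slide on the rear flange: 5 thick (x), 30 wide (y), from z 93.5 to 111.5 mm; slide back: chassis x -105, y 0. Its rear face is free to push forward (+x of the chassis). Under the slide a tongue, 32 wide, reaches down to the ledge; its front is 5 ahead of the tab's centre (at the rear stop when back) and pushes the plate's rear end.
- slide (a joint): Travel of the locking slide, m: 0 = back (open, as found), 0.012 = forward stop (locked). A spring detent holds it in either stop: about 7 N are needed to start it, and past half-way it snaps on by itself.
- module: Bystander: amplifier module with finned black heatsink and red board, 130 x 200 x 90, origin under its centre.
- capacitor: Bystander: black can capacitor standing upright, 35 diameter, 50 high, origin under its centre.
- screwdriver: Bystander: screwdriver with black handle, 180 long, lying.
- screwdriver2: Bystander: screwdriver with amber handle, 160 long, lying.

How it is judged:
On the way:
1. the plate lies flat on the ledges inside the chassis, handle up, with the slide still back (z of plate_grip in the frame of chassis between 0.0975 and 0.103 m and angle between plate_grip's own z axis and vertical below 0.035 rad and x of plate_grip in the frame of chassis between -0.017 and 0.003 m and y of plate_grip in the frame of chassis between -0.008 and 0.008 m and value of joint slide below 0.003 m), for 0.2 s.
At the end, for the whole second after the job is handed in: The plate lies flat on the ledges inside the chassis (height within 3 mm, tilt under 2 degrees, handle up), both its ends under the flanges, its front end within 3 mm of the front stop face, and the locking slide is in its front stop (within 1.5 mm) (value of joint slide above 0.0105 m and x of plate_grip in the frame of chassis between -0.004 and 0.002 m and y of plate_grip in the frame of chassis between -0.008 and 0.008 m and z of plate_grip in the frame of chassis between 0.0975 and 0.103 m and angle between plate_grip's own z axis and vertical below 0.035 rad and angle between the x axis of plate_grip and the x axis of chassis, either way round below 0.08 rad); the robot touches nothing.
It fails at once if a bystander on the bench is disturbed (moved by more than 30 mm) (distance of any of module, capacitor, screwdriver, screwdriver2 from where it was at the start of the episode above 0.03 m).
It also fails if it takes over 56 s, if anything falls off the work surface, if the arm or the gripper's body presses on something with over 40 N, if the wrist force passes 120 N, or if a joint passes its speed limit or range.

### The arm

A 6-joint arm with a two-finger parallel gripper is mounted at the origin on the work surface. World frame = base frame: x ahead of the robot, y to its left, z up, the work surface at z = 0. Lengths are in m, angles in rad, forces in N, time in s.
With the tool pointing down it reaches from about 0.375 to 0.9 m from the base axis. Payload 3.1 kg.
Tool frame: the origin (TCP) lies between the finger pads; the fingertips stand 25 mm ahead of it and the grasp point (between the pads) lies 6 mm ahead of it; y points along the fingers, x is the direction in which the jaws open and shut, and the axes are right-handed (so a half turn about y gives the same grasp; the last joint's range is limited). The gripper opens to 87 mm and grips with 3 to 60 N. Pads are 19 mm wide; open, the fingers measure 117 mm over their backs; the gripper's body (75 mm by 190 mm) begins 51 mm behind the grasp point.
Start: joints at [1.05, 0.527, 1.433, -0, 1.181, -0.178], TCP at [0.209, 0.589, 0.248] pointing down, gripper open.
Joint ranges: [-3.08, 3.08], [-0.75, 2.2], [0.22, 2.44], [-1.43, 4.57], [0, 2.65], [-2.85, 2.85]. Speed limits (rad/s): [2.79, 2.79, 3.14, 3.14, 3.14, 3.14].

### API

Orientations are given as a unit quaternion [x, y, z, w].
In Python, from rig import robot gives the robot as it stands.
- The arm moves only by the tool carry_out, never from a script. Its argument "moves" is a list of rows, each a list of 7 numbers: the opening, from 0 (shut) to 1 (fully open), then the shift along the tool's x, y, z in cm, then the turn, a rotation vector about the tool's x, y, z in rad. In form: [[grip, x, y, z, rx, ry, rz], ...]. A call has 1 to 20 rows; each row is the pose to reach, as a shift and turn from the pose commanded when the call began, along the tool's axes at that moment; what a row does not reach only later rows make up. A row lasts 1/10 s, in which the tool goes at most 50 mm and 8.59 degrees, less where a joint would pass 70% of its speed; a pose out of reach is approached as far as the arm can. A call with a gripper value outside its range is refused whole. The fingers move at their own pace and stop on an object; "force" is the grip in N (left out, the last holds). Time passes only in rows, so rows that repeat a pose let the fingers close. It gives the time, the measured TCP pose, the force and the opening at its end, in the units of the state.
- robot.get_obs(): the state, without advancing time (a new reading comes with each control period).
- robot.camera(name): name is "scene" or "top"; returns the picture (384x512x3 uint8, red, green, blue); there is no depth.
- robot.camera_params(name): a dict with "fx", "fy", "cx", "cy" (pixels), "k1" (the pictures are not rectified: a ray, as slopes to the right and down, at radius r is drawn at 1 + k1 r^2 times it, then the intrinsics apply), "extrinsics" (4x4, takes a point from camera to world coordinates). Camera axes: x right, y down, z forward; pixel columns grow to the right and rows downward; lengths in m; the calibration is good to about 2 mm. A picture is of the moment at which its call begins. camera_params takes no time and is no camera call.
- robot.hand_in(): hands the job in, once; it reports no verdict.
The state is a dict: "time": time; "q": joint angles; "joint_velocities": joint speeds; "joint_torque": joint torques, N m; "position": TCP position; "tool_rot": TCP orientation; "ft_force": force on the tool from outside, world axes, zero at the start; "moment": the same for the moment, N m; "grip_width": finger opening in m.
Only numpy, scipy, OpenCV 4.12 (cv2) and the standard library are available. Lean on these libraries where they do the work, as an engineer would, in place of code of your own. Each camera call takes 0.05 s, during which the arm holds its last target.

## Working session

There is one attempt and no reset: what is moved stays moved. The work goes in short steps, Python scripts to look and compute and a tool call to move; the robot and the scene stay as the last step left them, time stands still between calls to the robot, and variables do not carry over. Pictures are saved under pics/ and viewed, and the job is handed in when it is done.

Besides the shell and the picture viewer there is one more tool, called as a command line: name --pt "numbers of a row" for each row, then --argument value for the rest. carry_out: Moves the arm, as the interface text tells. Its arguments: {"type":"object","properties":{"moves":{"type":"array"},"force":{"type":"number"}},"required":["moves"]}

```bash
mkdir -p pics; ls; python3 - <<'E'
from rig import robot
import cv2
for n in("scene","top"):
    im=robot.camera(n); cv2.imwrite(f"pics/{n}0.png",cv2.cvtColor(im,cv2.COLOR_RGB2BGR)); p=robot.camera_params(n); print(n,p)
o=robot.get_obs(); print(o)
E
```

```text
pics
scene {'fx': 381.6249219366816, 'fy': 381.6249219366816, 'cx': 254.85529951779668, 'cy': 187.4769017609328, 'k1': 0.013182001977038118, 'extrinsics': array([[ 0.24112045,  0.74821754, -0.61808692,  1.15686772],
       [ 0.97030597, -0.19843521,  0.1383105 ,  0.03982606],
       [-0.01916386, -0.63308292, -0.77384673,  0.78225784],
       [ 0.        ,  0.        ,  0.        ,  1.        ]])}
top {'fx': 367.55782243286586, 'fy': 367.55782243286586, 'cx': 250.10295579766995, 'cy': 191.1042872749188, 'k1': -0.014750362529629586, 'extrinsics': array([[-0.02840868, -0.99056265,  0.13408422,  0.47456717],
       [-0.99955283,  0.02940304,  0.0054412 ,  0.13282468],
       [-0.00933233, -0.13386968, -0.990955  ,  1.13602204],
       [ 0.        ,  0.        ,  0.        ,  1.        ]])}
{'time': 0.1, 'q': array([ 1.05048873e+00,  5.28372377e-01,  1.43374802e+00, -2.51007501e-05,
        1.18140511e+00, -1.78498494e-01]), 'joint_velocities': array([ 0.000475  , -0.0027437 , -0.00277275, -0.00142808,  0.00068581,
       -0.00026075]), 'joint_torque': array([-4.40433869e-04, -4.40988994e+01, -1.77151376e+01,  6.34577125e-02,
        5.33505587e-02, -5.68507085e-05]), 'position': array([0.20916946, 0.58832247, 0.24667827]), 'tool_rot': array([ 0.57804638,  0.40706537, -0.40829731, -0.57745431]), 'ft_force': array([ 0.28458863,  0.03373595, -0.34994763]), 'moment': array([-0.03230624, -0.01789503, -0.06112879]), 'grip_width': 0.08716634497244184}
```

View pics/scene0.png

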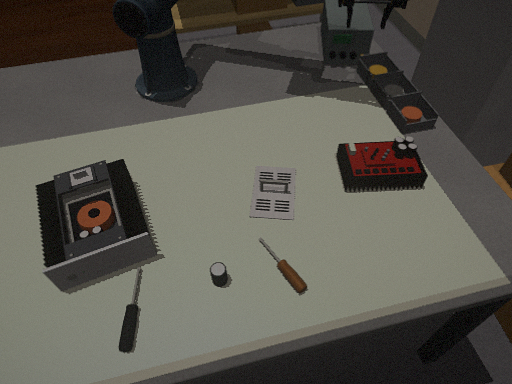

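View pics/top0.png

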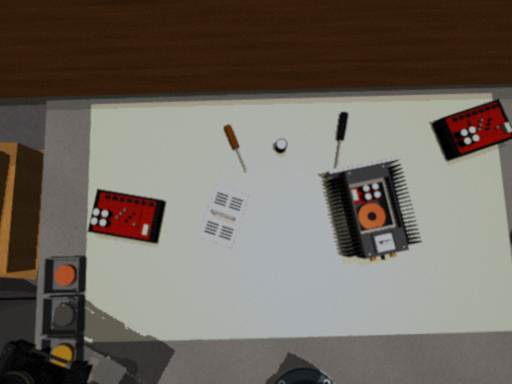

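```bash
python3 - <<'E'
import cv2
a=cv2.imread("pics/top0.png")
cv2.imwrite("pics/t_ch.png",cv2.resize(a[150:270,310:430],None,fx=5,fy=5,interpolation=cv2.INTER_CUBIC))
cv2.imwrite("pics/t_pl.png",cv2.resize(a[170:260,180:270],None,fx=6,fy=6,interpolation=cv2.INTER_CUBIC))
b=cv2.imread("pics/scene0.png")
cv2.imwrite("pics/s_ch.png",cv2.resize(b[150:300,25:175],None,fx=4,fy=4,interpolation=cv2.INTER_CUBIC))
cv2.imwrite("pics/s_pl.png",cv2.resize(b[150:230,230:320],None,fx=6,fy=6,interpolation=cv2.INTER_CUBIC))
E
```

```text
(no output)
```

View pics/t_ch.png

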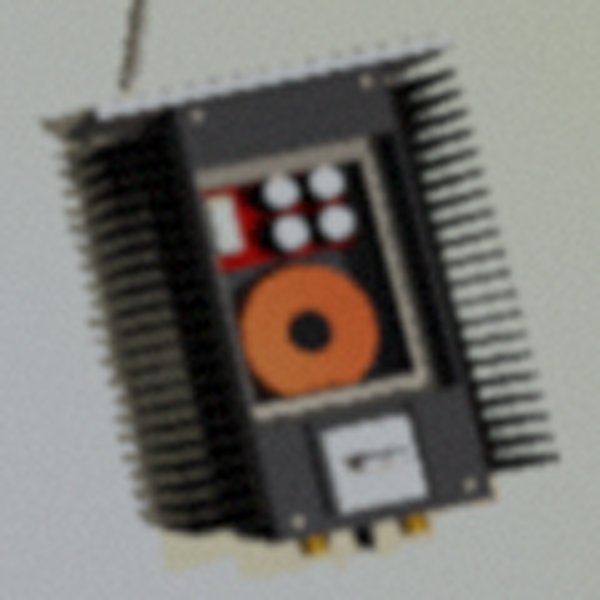

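View pics/t_pl.png

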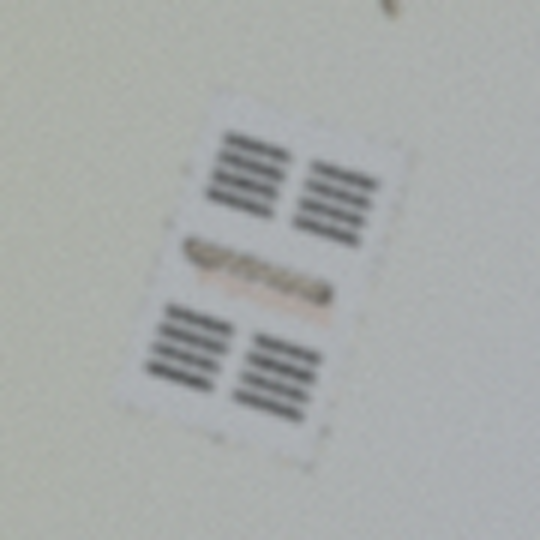

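View pics/s_ch.png

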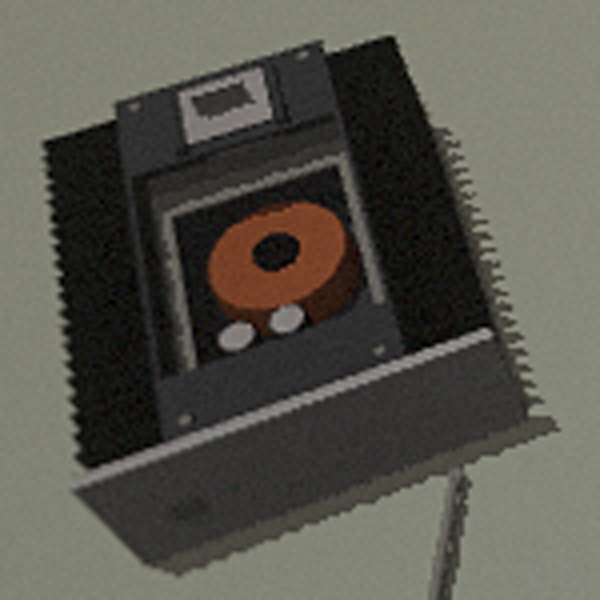

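View pics/s_pl.png

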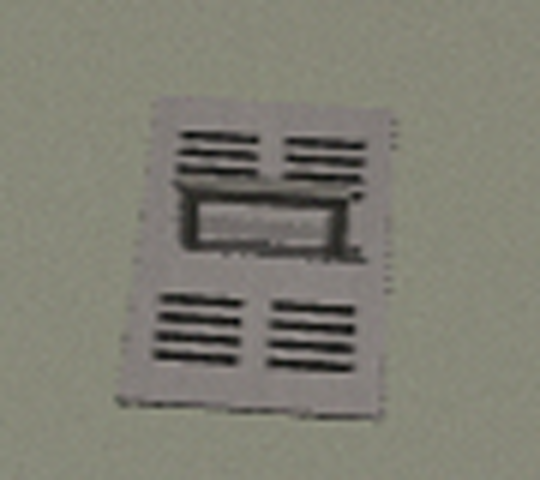

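```bash
cat > h.py <<'E'
from rig import robot
import cv2, numpy as np
from scipy.spatial.transform import Rotation as R
P={n:robot.camera_params(n) for n in("scene","top")}
def K(n):
    p=P[n]; return np.array([[p["fx"],0,p["cx"]],[0,p["fy"],p["cy"]],[0,0,1]]),np.array([p["k1"],0,0,0,0])
def rays(n,uv):
    k,d=K(n); x=cv2.undistortPoints(np.array(uv,float).reshape(-1,1,2),k,d).reshape(-1,2)
    E=P[n]["extrinsics"]; v=np.c_[x,np.ones(len(x))]@E[:3,:3].T
    return E[:3,3],v
def onz(n,uv,z):
    c,v=rays(n,uv); return c+v*((z-c[2])/v[:,2])[:,None]
def proj(n,X):
    k,d=K(n);E=np.linalg.inv(P[n]["extrinsics"])
    return cv2.projectPoints(np.array(X,float).reshape(-1,3),cv2.Rodrigues(E[:3,:3])[0],E[:3,3],k,d)[0].reshape(-1,2)
def snap(n,f):
    im=robot.camera(n); cv2.imwrite(f,cv2.cvtColor(im,cv2.COLOR_RGB2BGR)); return im
def edge(g,a,b,w=3,sign=None):
    """subpixel edge line near a-b; returns (point,dir)"""
    a=np.array(a,float);b=np.array(b,float);d=(b-a)/np.linalg.norm(b-a);nn=np.array([-d[1],d[0]])
    t=np.linspace(.1,.9,40);s=np.arange(-w,w+.01,.25);pts=[]
    for ti in t:
        q=a+(b-a)*ti+s[:,None]*nn
        pr=cv2.remap(g,q[:,0].astype(np.float32)[None],q[:,1].astype(np.float32)[None],cv2.INTER_LINEAR)[0]
        gr=np.gradient(cv2.GaussianBlur(pr[None],(9,1),0)[0].astype(float))
        gr = np.abs(gr) if sign is None else np.clip(sign*gr,0,None)
        if gr.max()<1e-6: continue
        wgt=gr**2; pts.append(q[0]+nn*((s*wgt).sum()/wgt.sum()-s[0]))
    l=cv2.fitLine(np.array(pts,np.float32),cv2.DIST_HUBER,0,.01,.01).ravel()
    return l[2:],l[:2]
def cross(l1,l2):
    A=np.c_[l1[1],-l2[1]];t=np.linalg.solve(A,l2[0]-l1[0]);return l1[0]+t[0]*l1[1]
E
python3 - <<'E'
from h import *
a=cv2.imread("pics/top0.png");g=cv2.cvtColor(a,cv2.COLOR_BGR2GRAY).astype(np.float32)
# slots in plate
hsv=cv2.cvtColor(a,cv2.COLOR_BGR2HSV)
sub=(g<120).astype(np.uint8); m=np.zeros_like(sub); m[185:245,200:250]=sub[185:245,200:250]
n,l,st,c=cv2.connectedComponentsWithStats(m); 
for i in range(1,n): print(st[i],c[i].round(1))
# chassis hole corners (top)
f=lambda x,y:(310+(x+.5)/5-.5,150+(y+.5)/5-.5)
C=[f(205,190),f(365,162),f(410,385),f(255,405)]
W=onz("top",C,.06);print(W.round(4)); print([np.linalg.norm(W[i]-W[i-1]).round(4) for i in range(4)], W.mean(0))
F=[f(100,112),f(450,43)]; print("front plate top",onz("top",F,.091).round(4))
fs=lambda x,y:(25+(x+.5)/4-.5,150+(y+.5)/4-.5)
print("scene front top",onz("scene",[fs(78,487),fs(492,332)],.091).round(4))
print("scene rear flange edge",onz("scene",[fs(140,176),fs(340,122)],.091).round(4))
print("scene hole rear",onz("scene",[fs(175,212),fs(343,165)],.06).round(4))
E
```

```text
[218 193   9   3  11] [221.7 193.9]
[217 196  10   4  14] [221.7 197.4]
[216 199   9   4  13] [220.4 200.2]
[233 198   9   3  10] [237.2 199. ]
[232 201   9   3   9] [236. 202.]
[215 202  10   4  13] [219.6 203.4]
[231 204   9   3   9] [235. 205.]
[230 207   9   3  11] [233.9 208.1]
[213 213   1   1   1] [213. 213.]
[233 218   2   2   3] [233.7 218.7]
[208 221  10   4  12] [212.5 222.9]
[207 225  10   3  12] [211.5 226. ]
[223 226  10   4  11] [227.2 227.6]
[207 228   8   3   8] [210.5 229.1]
[222 229  10   4  14] [226.  230.9]
[205 231  10   4  14] [209.5 232.3]
[222 233   8   3   8] [225.5 234.1]
[220 236  10   4  13] [224.6 237.4]
[[ 0.6218 -0.1583  0.06  ]
 [ 0.6357 -0.254   0.06  ]
 [ 0.5037 -0.2702  0.06  ]
 [ 0.4948 -0.1792  0.06  ]]
[np.float64(0.1287), np.float64(0.0968), np.float64(0.133), np.float64(0.0915)] [ 0.56398224 -0.21544064  0.06      ]
front plate top [[ 0.6648 -0.0923  0.091 ]
 [ 0.6994 -0.2976  0.091 ]]
scene front top [[ 0.707  -0.2962  0.091 ]
 [ 0.6672 -0.0892  0.091 ]]
scene rear flange edge [[ 0.506  -0.2812  0.091 ]
 [ 0.4934 -0.1677  0.091 ]]
scene hole rear [[ 0.5111 -0.2732  0.06  ]
 [ 0.4998 -0.1754  0.06  ]]
```

```bash
python3 - <<'E'
from h import *
f=lambda x,y:(310+(x+.5)/5-.5,150+(y+.5)/5-.5)
fs=lambda x,y:(25+(x+.5)/4-.5,150+(y+.5)/4-.5)
def yaw(W,along):
    d=W[1]-W[0]; d=d if along=='x' else np.array([d[1],-d[0]]); 
    if d[0]<0:d=-d
    return np.arctan2(d[1],d[0])
for n in("top","scene"):
    ims=np.mean([robot.camera(n).astype(np.float32) for _ in range(3)],0); np.save(f"pics/{n}.npy",ims)
L={}
g=np.load("pics/top.npy").mean(2)
def do(name,n,a,b,z,al,w=2):
    l=edge(g,a,b,w); t=np.linalg.norm(np.subtract(b,a))/2; L[name]=l
    m=(np.array(a)+b)/2; m=l[0]+l[1]*((m-l[0])@l[1])
    W=onz(n,[m-t*l[1],m+t*l[1]],z); print(name,W[:,:2].round(4).tolist(),"yaw",yaw(W[:,:2],al).round(4)); return W
do("tFrontTop","top",f(110,118),f(440,50),.091,'y')
do("tFlangeF","top",f(195,165),f(385,132),.091,'y')
do("tFlangeR","top",f(255,418),f(430,388),.091,'y')
do("tHoleF","top",f(205,190),f(365,162),.06,'y')
do("tHoleR","top",f(255,405),f(410,385),.06,'y')
do("tHoleL","top",f(205,190),f(255,405),.06,'x')
do("tHoleRt","top",f(365,162),f(410,385),.06,'x')
do("tLid R","top",f(390,90),f(490,490),.091,'x')
do("tLid L","top",f(180,110),f(272,530),.091,'x')
do("tLid rear","top",f(285,535),f(490,497),.091,'y')
g=np.load("pics/scene.npy").mean(2)
do("sFrontTop","scene",fs(78,487),fs(492,332),.091,'y')
do("sFlangeR","scene",fs(145,176),fs(335,122),.091,'y')
do("sHoleR","scene",fs(180,211),fs(338,167),.06,'y')
do("sHoleL","scene",fs(177,215),fs(195,360),.06,'x')
do("sHoleRt","scene",fs(345,170),fs(380,300),.06,'x')
do("sLidR","scene",fs(322,42),fs(400,345),.091,'x')
do("sLidL","scene",fs(118,105),fs(165,430),.091,'x')
do("sLidrear","scene",fs(118,103),fs(322,42),.091,'y')
E
```

```text
tFrontTop [[0.6614, -0.0978], [0.6963, -0.2914]] yaw 0.1788
tFlangeF [[0.6294, -0.1454], [0.6479, -0.2558]] yaw 0.1653
tFlangeR [[0.4853, -0.1699], [0.5025, -0.2696]] yaw 0.1701
tHoleF [[0.6214, -0.1583], [0.6362, -0.254]] yaw 0.1526
tHoleR [[0.4954, -0.1792], [0.5032, -0.2703]] yaw 0.0852
tHoleL [[0.6215, -0.1568], [0.4951, -0.1809]] yaw 0.189
tHoleRt [[0.6352, -0.2513], [0.5044, -0.2738]] yaw 0.1702
tLid R [[0.6731, -0.2625], [0.4429, -0.2993]] yaw 0.1583
tLid L [[0.6642, -0.1369], [0.4246, -0.1761]] yaw 0.1623
tLid rear [[0.4209, -0.1822], [0.4379, -0.2988]] yaw 0.1448
sFrontTop [[0.7079, -0.2959], [0.6684, -0.089]] yaw 0.1891
sFlangeR [[0.5054, -0.2787], [0.4918, -0.1707]] yaw 0.1262
sHoleR [[0.5133, -0.2698], [0.4979, -0.1789]] yaw 0.1678
sHoleL [[0.5136, -0.2747], [0.6218, -0.2559]] yaw 0.1722
sHoleRt [[0.5042, -0.1751], [0.6071, -0.1552]] yaw 0.1903
sLidR [[0.4226, -0.1789], [0.663, -0.1384]] yaw 0.167
sLidL [[0.4447, -0.2994], [0.6845, -0.2558]] yaw 0.1797
sLidrear [[0.4418, -0.2987], [0.4212, -0.1784]] yaw 0.1698
```

```bash
python3 - <<'E'
import numpy as np
t=.170;u=np.array([np.cos(t),np.sin(t)]);v=np.array([-u[1],u[0]])
D={"tFrontTop":[[0.6614,-0.0978],[0.6963,-0.2914]],"tFlangeF":[[0.6294,-0.1454],[0.6479,-0.2558]],"tFlangeR":[[0.4853,-0.1699],[0.5025,-0.2696]],"tHoleF":[[0.6214,-0.1583],[0.6362,-0.254]],"tHoleR":[[0.4954,-0.1792],[0.5032,-0.2703]],"sFrontTop":[[0.7079,-0.2959],[0.6684,-0.089]],"sFlangeR":[[0.5054,-0.2787],[0.4918,-0.1707]],"sHoleR":[[0.5133,-0.2698],[0.4979,-0.1789]],"tlidr":[[.4209,-.1822],[.4379,-.2988]],"slidr":[[.4418,-.2987],[.4212,-.1784]]}
for k,w in D.items(): print(k,(np.mean(w,0)@u).round(4))
print()
D={"tHoleL":[[0.6215,-0.1568],[0.4951,-0.1809]],"tHoleRt":[[0.6352,-0.2513],[0.5044,-0.2738]],"tLidR":[[0.6731,-0.2625],[0.4429,-0.2993]],"tLidL":[[0.6642,-0.1369],[0.4246,-0.1761]],"sHoleL":[[0.5136,-0.2747],[0.6218,-0.2559]],"sHoleRt":[[0.5042,-0.1751],[0.6071,-0.1552]],"sLidR":[[0.4226,-0.1789],[0.663,-0.1384]],"sLidL":[[0.4447,-0.2994],[0.6845,-0.2558]]}
for k,w in D.items(): print(k,(np.mean(w,0)@v).round(4))
E
```

```text
tFrontTop 0.6361
tFlangeF 0.5955
tFlangeR 0.4496
tHoleF 0.5849
tHoleR 0.4541
sFrontTop 0.6457
sFlangeR 0.4534
sHoleR 0.4604
tlidr 0.3825
slidr 0.3849

tHoleL -0.2609
tHoleRt -0.3552
tLidR -0.3713
tLidL -0.2463
sHoleL -0.3575
sHoleRt -0.2568
sLidR -0.2482
sLidL -0.3691
```

```bash
python3 - <<'E'
from h import *
for n,(r0,r1,c0,c1),th in(("top",(185,245,200,250),120),("scene",(165,217,250,298),75)):
    im=np.load(f"pics/{n}.npy").mean(2)
    m=np.zeros(im.shape,np.uint8); m[r0:r1,c0:c1]=im[r0:r1,c0:c1]<th
    k,l,st,c=cv2.connectedComponentsWithStats(m); c=c[1:];a=st[1:,4]
    W=onz(n,c,.003)[:,:2]; s=a>6; print(n,s.sum(),a.tolist()); W=W[s]; print(W.round(4).tolist() if n=='scene' else '')
    if s.sum()==16:
        print("centre",W.mean(0)); 
        r=cv2.minAreaRect(W.astype(np.float32)*1000);print(r); d=np.linalg.svd(W-W.mean(0))[2][0];print("yaw svd",np.arctan2(*(d*np.sign(d[0]))[::-1]))
E
python3 - <<'E'
import cv2,sys
sys.path.insert(0,'.')
import numpy as np
for n,(r0,r1,c0,c1) in(("top",(180,250,190,260)),("scene",(155,225,240,310))):
    im=np.load(f"pics/{n}.npy")[r0:r1,c0:c1,::-1]
    cv2.imwrite(f"pics/z_{n}.png",cv2.resize(np.clip(im,0,255).astype(np.uint8),None,fx=8,fy=8,interpolation=cv2.INTER_CUBIC))
E
```

```text
top 16 [12, 14, 14, 10, 9, 13, 9, 11, 3, 13, 12, 12, 8, 14, 15, 8, 13]

centre [0.55434001 0.22374481]
((554.1925659179688, 223.76063537597656), (49.56508255004883, 124.44237518310547), 70.55194091796875)
yaw svd -0.3461182840264778
scene 15 [18, 19, 16, 16, 17, 16, 165, 1, 19, 18, 19, 19, 20, 19, 19, 21]
[[0.4911, 0.222], [0.5072, 0.267], [0.5012, 0.2206], [0.5106, 0.2168], [0.5172, 0.2659], [0.5266, 0.2614], [0.5456, 0.2281], [0.5785, 0.1876], [0.5954, 0.235], [0.5878, 0.1844], [0.6055, 0.2333], [0.5978, 0.1823], [0.6152, 0.2308], [0.6077, 0.1804], [0.6241, 0.2262]]
```

View pics/z_top.png

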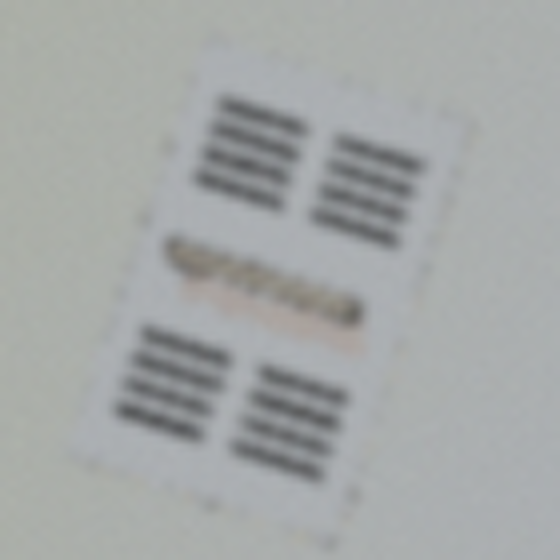

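View pics/z_scene.png

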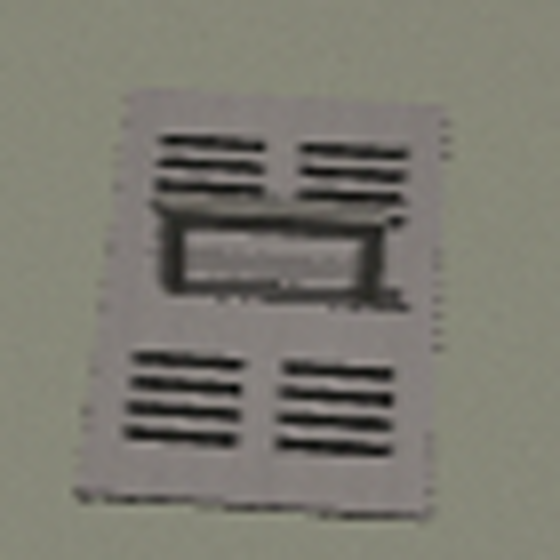

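```bash
python3 - <<'E'
from h import *
f=lambda x,y:(190+(x+.5)/8-.5,180+(y+.5)/8-.5)
W=onz("top",[f(172,243),f(358,314)],.045);print(W,W.mean(0),np.linalg.norm(W[0]-W[1]))
f=lambda x,y:(240+(x+.5)/8-.5,155+(y+.5)/8-.5)
W=onz("scene",[f(155,208),f(398,218)],.045);print(W,W.mean(0),np.linalg.norm(W[0]-W[1]))
o=robot.get_obs();print(o["time"],o["position"]);M=R.from_quat(o["tool_rot"]).as_matrix();print(M.round(3))
g=np.array([.5555,.2240]);th=-.346
# targets: tool y=down, tool x = plate x (c,s,0) or reverse
for s in(1,-1):
    x=s*np.array([np.cos(th),np.sin(th),0]);y=np.array([0,0,-1.]);z=np.cross(x,y);T=np.c_[x,y,z]
    rel=M.T@T; print("rotvec",R.from_matrix(rel).as_rotvec())
print("shift cm",M.T@(np.array([*g,.14])-o["position"])*100)
E
```

```text
[[0.56906245 0.2566542  0.045     ]
 [0.54066577 0.18799908 0.045     ]] [0.55486411 0.22232664 0.045     ] 0.07429600738701131
[[0.54869342 0.18705402 0.045     ]
 [0.57237508 0.26004229 0.045     ]] [0.56053425 0.22354815 0.045     ] 0.07673400492873746
0.4 [0.20940352 0.58878046 0.2474031 ]
[[ 0.335 -0.    -0.942]
 [ 0.942 -0.     0.335]
 [-0.    -1.     0.   ]]
rotvec [ 1.53956469e-04  1.57498388e+00 -3.11525549e-04]
rotvec [-3.11169303e-04 -1.56660875e+00 -1.53780412e-04]
shift cm [-22.76357522  10.74252465 -44.83578514]
```

carry_out --pt "1 -22.8 0 -44.9 0 1.575 0" --pt "1 -22.8 0 -44.9 0 1.575 0" --pt "1 -22.8 0 -44.9 0 1.575 0" --pt "1 -22.8 0 -44.9 0 1.575 0" --pt "1 -22.8 0 -44.9 0 1.575 0" --pt "1 -22.8 0 -44.9 0 1.575 0" --pt "1 -22.8 0 -44.9 0 1.575 0" --pt "1 -22.8 0 -44.9 0 1.575 0" --pt "1 -22.8 0 -44.9 0 1.575 0" --pt "1 -22.8 0 -44.9 0 1.575 0" --pt "1 -22.8 0 -44.9 0 1.575 0" --pt "1 -22.8 0 -44.9 0 1.575 0" --pt "1 -22.8 0 -44.9 0 1.575 0" --pt "1 -22.8 0 -44.9 0 1.575 0" --pt "1 -22.8 10.7 -44.9 0 1.575 0" --pt "1 -22.8 10.7 -44.9 0 1.575 0" --pt "1 -22.8 10.7 -44.9 0 1.575 0" --pt "1 -22.8 10.7 -44.9 0 1.575 0" --pt "1 -22.8 10.7 -44.9 0 1.575 0"

```text
time: 2.3
position: [0.5573, 0.2245, 0.1426]
tool_rot: [-0.696, 0.12, -0.123, 0.697]
ft_force: [0.6, -0.4, 0.3]
grip_width: 0.0874
```

```bash
python3 - <<'E'
from h import *
snap("scene","pics/s1.png")
a=cv2.imread("pics/s1.png");cv2.imwrite("pics/s1z.png",cv2.resize(a[80:240,180:380],None,fx=4,fy=3.5,interpolation=cv2.INTER_CUBIC))
o=robot.get_obs();print(o["time"],o["position"],o["q"].round(2));M=R.from_quat(o["tool_rot"]).as_matrix();print(M.round(3))
E
```

```text
2.35 [0.55779546 0.2243676  0.14317182] [0.2  0.63 1.59 0.   0.92 0.54]
[[ 0.941  0.005  0.338]
 [-0.338  0.001  0.941]
 [ 0.004 -1.     0.003]]
```

View pics/s1z.png

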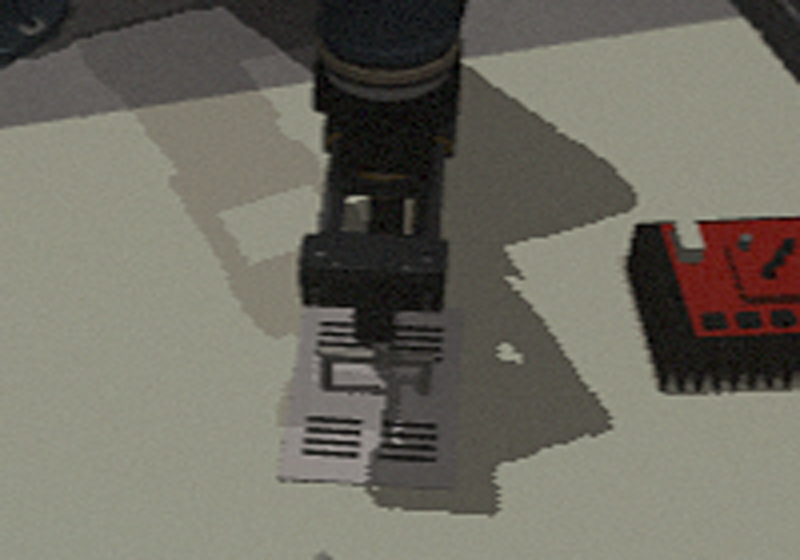

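carry_out --pt "1 -0.1 5 0 0 0 0" --pt "1 -0.1 8 0 0 0 0" --pt "1 -0.1 9.5 0 0 0 0" --pt "1 -0.1 9.5 0 0 0 0" --pt "0 -0.1 9.5 0 0 0 0" --pt "0 -0.1 9.5 0 0 0 0" --pt "0 -0.1 9.5 0 0 0 0" --pt "0 -0.1 9.5 0 0 0 0" --pt "0 -0.1 9.5 0 0 0 0" --pt "0 -0.1 9.5 0 0 0 0" --pt "0 -0.1 9.5 0 0 0 0" --force 50

```text
time: 3.45
position: [0.5551, 0.2238, 0.0456]
tool_rot: [0.697, -0.122, 0.122, -0.697]
ft_force: [-0.3, 0.3, 0.5]
grip_width: 0.0388
```

```bash
python3 - <<'E'
from h import *
snap("scene","pics/s2.png")
a=cv2.imread("pics/s2.png");cv2.imwrite("pics/s2z.png",cv2.resize(a[100:250,200:350],None,fx=4,fy=4,interpolation=cv2.INTER_CUBIC))
o=robot.get_obs();print(o["time"],o["position"],o["q"].round(2),o["grip_width"],o["ft_force"])
E
```

```text
3.5 [0.55506523 0.22386816 0.04551793] [0.2  0.78 1.64 0.   0.73 0.54] 0.03477319646625729 [ 0.00512676 -0.43740305  0.75823049]
```

View pics/s2z.png

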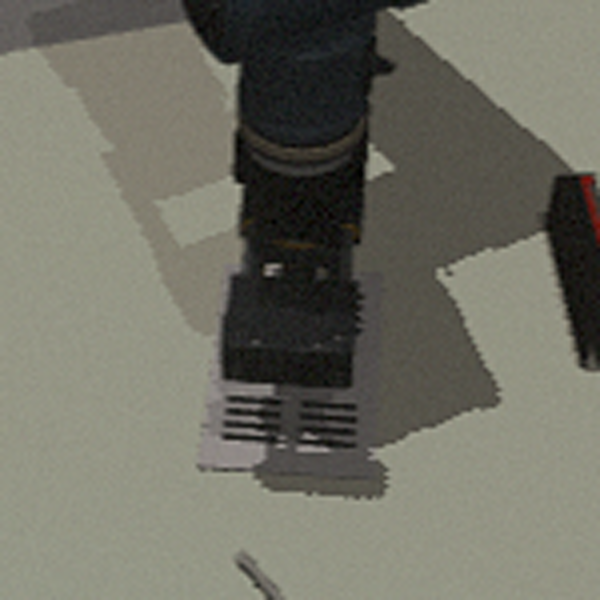

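Still closing; finish the grip, then lift a little.

carry_out --pt "0 0 0 0 0 0 0" --pt "0 0 0 0 0 0 0" --pt "0 0 0 0 0 0 0" --pt "0 0 0 0 0 0 0" --pt "0 0 0 0 0 0 0" --pt "0 0 0 0 0 0 0" --pt "0 0 0 0 0 0 0" --pt "0 0 0 0 0 0 0" --pt "0 0 0 0 0 0 0" --force 50

```text
time: 4.4
position: [0.5551, 0.2239, 0.0455]
tool_rot: [0.697, -0.122, 0.122, -0.697]
ft_force: [-0.2, 0.2, -1.5]
grip_width: 0.007
```

carry_out --pt "0 0 -3 0 0 0 0" --pt "0 0 -6 0 0 0 0" --pt "0 0 -10 0 0 0 0" --pt "0 0 -14 0 0 0 0" --pt "0 0 -17.5 0 0 0 0" --pt "0 0 -17.5 0 0 0 0" --pt "0 0 -17.5 0 0 0 0" --pt "0 0 -17.5 0 0 0 0"

```text
time: 5.2
position: [0.5534, 0.2235, 0.2186]
tool_rot: [0.697, -0.123, 0.12, -0.696]
ft_force: [-0.6, -0.6, -3.0]
grip_width: 0.007
```

```bash
python3 - <<'E'
from h import *
snap("scene","pics/s3.png")
o=robot.get_obs();print(o["time"],o["position"],o["q"].round(2),o["grip_width"],o["ft_force"],o["moment"]);print(R.from_quat(o["tool_rot"]).as_matrix().round(3))
E
```

```text
5.25 [0.55344935 0.22352564 0.21832852] [0.2  0.53 1.53 0.   1.09 0.54] 0.007311630944024279 [ 0.29872517  0.4246118  -2.8780958 ] [-0.10754079  0.03371826  0.03617145]
[[ 0.941 -0.005  0.339]
 [-0.339 -0.001  0.941]
 [-0.004 -1.    -0.003]]
```

View pics/s3.png

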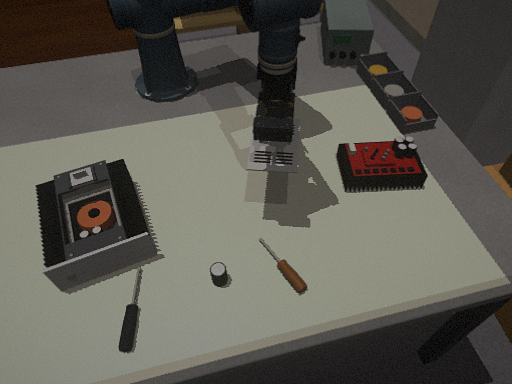

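```bash
cat >> h.py <<'E'
CH=np.array([.5666,-.2153,0]);CY=.170
DY=0.0  # plate offset along tool z etc
def target(cx,cz,deg,y=0.,CH=None,CY=None,dgrip=np.array([0,0,-.0005])):
    """TCP pose for plate rear bottom corner at chassis (cx,y,cz), tilt deg. dgrip: grasp point relative to bar centre, plate frame"""
    CH=globals()["CH"] if CH is None else CH; CY=globals()["CY"] if CY is None else CY
    t=np.radians(deg);X=np.array([np.cos(t),0,np.sin(t)]);Z=np.array([-np.sin(t),0,np.cos(t)]);Y=np.array([0,1.,0])
    Pm=np.c_[X,Y,Z]; Rz=R.from_euler('z',CY).as_matrix()
    bar=np.array([cx,y,cz])+Pm@np.array([.086,0,.040])
    tcp=bar+Pm@(dgrip+np.array([0,0,.006]))
    T=Rz@np.c_[X,-Z,Y]
    return CH+Rz@tcp,T
def rel(pose0,tgt):
    p,M=pose0;q,T=tgt
    return np.r_[M.T@(q-p)*100,R.from_matrix(M.T@T).as_rotvec()]
def now():
    o=robot.get_obs();return o["position"],R.from_quat(o["tool_rot"]).as_matrix()
E
python3 - <<'E'
from h import *
n=now();np.set_printoptions(suppress=True,precision=3)
print(target(-.06,.14,0),target(-.06,.14,25))
print(rel(n,target(-.06,.16,0)));print(rel(n,target(-.06,.14,25)))
E
```

```text
(array([ 0.592, -0.211,  0.185]), array([[ 0.986,  0.   , -0.169],
       [ 0.169,  0.   ,  0.986],
       [ 0.   , -1.   ,  0.   ]])) (array([ 0.565, -0.216,  0.218]), array([[ 0.893,  0.417, -0.169],
       [ 0.153,  0.071,  0.986],
       [ 0.423, -0.906,  0.   ]]))
[ 18.389   1.306 -39.549   0.001  -0.516  -0.005]
[ 16.01    0.112 -40.898   0.114  -0.508  -0.431]
```

carry_out --pt "0 2 0 -4 0.01 -0.05 -0.04" --pt "0 4 0 -9 0.02 -0.1 -0.08" --pt "0 6 0 -14 0.03 -0.16 -0.13" --pt "0 7.5 0 -19 0.04 -0.22 -0.18" --pt "0 9.5 0 -24 0.06 -0.29 -0.24" --pt "0 11 0 -28 0.075 -0.34 -0.29" --pt "0 12.5 0 -32 0.09 -0.4 -0.34" --pt "0 14 0 -36 0.1 -0.45 -0.38" --pt "0 15.5 0 -39 0.11 -0.49 -0.41" --pt "0 16 0.1 -40.9 0.114 -0.508 -0.431" --pt "0 16 0.1 -40.9 0.114 -0.508 -0.431" --pt "0 16 0.1 -40.9 0.114 -0.508 -0.431" --pt "0 16 0.1 -40.9 0.114 -0.508 -0.431" --pt "0 16 0.1 -40.9 0.114 -0.508 -0.431"

```text
time: 6.65
position: [0.5667, -0.2133, 0.219]
tool_rot: [-0.674, -0.213, -0.094, 0.701]
ft_force: [-0.3, -0.2, -1.9]
grip_width: 0.0075
```

```bash
python3 - <<'E'
from h import *
np.set_printoptions(suppress=True,precision=4)
snap("scene","pics/s4.png");snap("top","pics/t4.png")
o=robot.get_obs();print(o["time"],o["position"],o["q"].round(2),o["grip_width"],o["ft_force"],o["moment"]);print(rel(now(),target(-.06,.14,25)))
a=cv2.imread("pics/s4.png");cv2.imwrite("pics/s4z.png",cv2.resize(a[120:300,20:200],None,fx=3.3,fy=3.3,interpolation=cv2.INTER_CUBIC))
a=cv2.imread("pics/t4.png");cv2.imwrite("pics/t4z.png",cv2.resize(a[140:280,300:440],None,fx=4,fy=4,interpolation=cv2.INTER_CUBIC))
E
```

```text
6.75 [ 0.567  -0.2136  0.2195] [-0.7   0.45  1.78  0.54  0.69 -1.26] 0.007047450616901651 [ 0.2136  0.4507 -2.6603] [-0.1353  0.5064 -0.0021]
[-0.256   0.086  -0.1574 -0.0016  0.002   0.0041]
```

View pics/s4z.png

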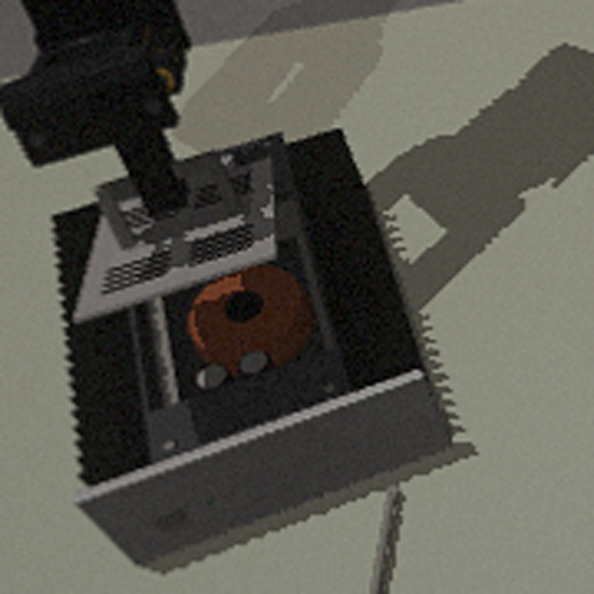

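View pics/t4z.png

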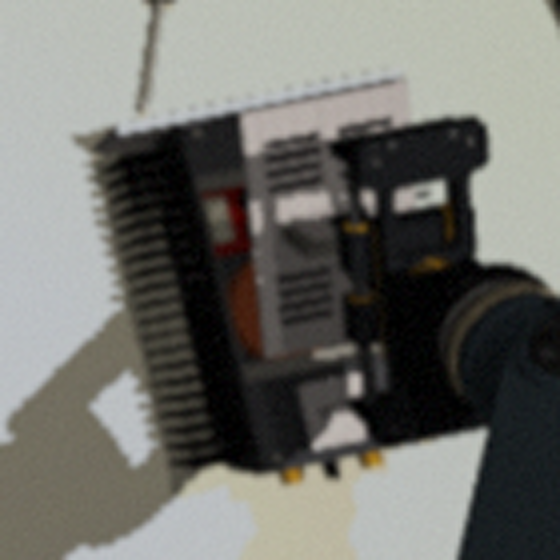

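```bash
python3 - <<'E'
from h import *
np.set_printoptions(suppress=True,precision=4)
p,M=now()
# plate frame from measured TCP
X,Y,Z=M[:,0],M[:,2],-M[:,1]
bar=p-Z*(.006-.0005)
def pt(x,y,z): return bar+X*x+Y*y+Z*z
pts=[pt(.086,.055,-.037),pt(.086,-.055,-.037),pt(-.086,.055,-.037),pt(-.086,-.055,-.037)]
for n,(c0,r0,s) in(("scene",(20,120,3.3)),("top",(300,140,4))):
    uv=proj(n,pts); print(n,uv.round(1).tolist(), ((uv-[c0,r0]+.5)*s-.5).round(0).tolist())
# chassis pts
Rz=R.from_euler('z',CY).as_matrix()
C=[[.075,.059,.091],[.075,-.059,.091],[-.075,.059,.091],[-.075,-.059,.091],[.124,.107,.091],[.124,-.107,.091]]
W=np.array(C)@Rz.T+CH
for n,(c0,r0,s) in(("scene",(20,120,3.3)),("top",(300,140,4))):
    uv=proj(n,W); print(n, ((uv-[c0,r0]+.5)*s-.5).round(0).tolist())
E
```

```text
scene [[102.5, 195.9], [41.0, 215.9], [101.4, 166.8], [50.7, 182.3]] [[273.0, 252.0], [71.0, 317.0], [270.0, 156.0], [102.0, 207.0]]
top [[360.0, 167.1], [401.9, 158.6], [366.0, 228.4], [405.7, 220.1]] [[242.0, 110.0], [409.0, 76.0], [266.0, 355.0], [424.0, 322.0]]
scene [[334.0, 345.0], [148.0, 409.0], [294.0, 189.0], [125.0, 242.0], [423.0, 377.0], [75.0, 502.0]]
top [[195.0, 174.0], [355.0, 142.0], [244.0, 380.0], [407.0, 347.0], [115.0, 122.0], [402.0, 64.0]]
```

```bash
python3 - <<'E'
from h import *
np.set_printoptions(suppress=True,precision=3)
n=now()
for a in[(-.06,.10,25),(-.06,.075,25)]: print(rel(n,target(*a)))
E
```

```text
[-1.961  3.704 -0.16  -0.002  0.002  0.004]
[-3.027  5.966 -0.161 -0.002  0.002  0.004]
```

carry_out --pt "0 -0.8 1.2 -0.2 0 0 0" --pt "0 -1.4 2.4 -0.2 0 0 0" --pt "0 -2 3.7 -0.2 0 0 0" --pt "0 -2 3.7 -0.2 0 0 0" --pt "0 -2 3.7 -0.2 0 0 0"

```text
time: 7.25
position: [0.5652, -0.2169, 0.1777]
tool_rot: [-0.674, -0.213, -0.095, 0.701]
ft_force: [0.1, 0.6, -1.3]
grip_width: 0.0071
```

```bash
python3 - <<'E'
from h import *
np.set_printoptions(suppress=True,precision=4)
snap("scene","pics/s5.png");snap("top","pics/t5.png")
o=robot.get_obs();print(o["time"],o["ft_force"],o["moment"]);print(rel(now(),target(-.06,.075,25)))
a=cv2.imread("pics/s5.png");cv2.imwrite("pics/s5z.png",cv2.resize(a[150:290,30:170],None,fx=4.2,fy=4.2,interpolation=cv2.INTER_CUBIC))
a=cv2.imread("pics/t5.png");cv2.imwrite("pics/t5z.png",cv2.resize(a[140:280,300:440],None,fx=4.2,fy=4.2,interpolation=cv2.INTER_CUBIC))
E
```

```text
7.35 [-0.2074  0.2208 -2.7387] [-0.1136  0.4667 -0.0583]
[-1.097   2.3403  0.2047  0.0006  0.0013  0.0057]
```

View pics/s5z.png

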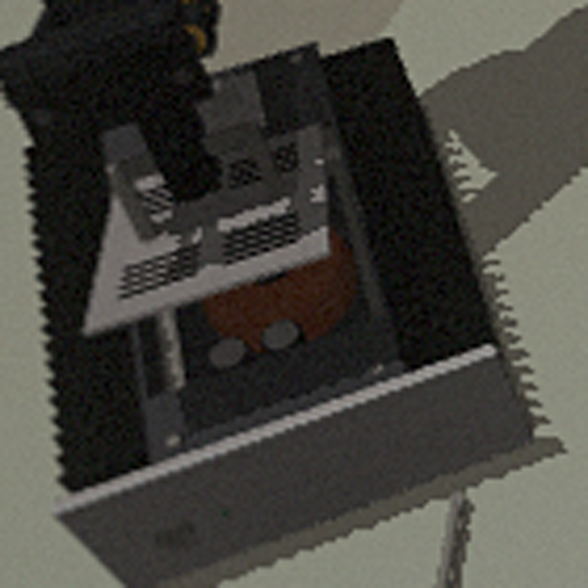

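View pics/t5z.png

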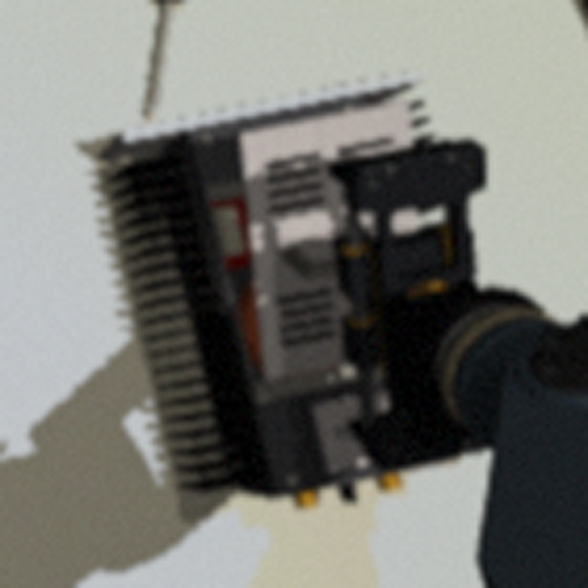

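```bash
python3 - <<'E'
from h import *
np.set_printoptions(suppress=True,precision=4)
p,M=now()
X,Y,Z=M[:,0],M[:,2],-M[:,1]
bar=p-Z*(.006-.0005)
def pt(x,y,z): return bar+X*x+Y*y+Z*z
Rz=R.from_euler('z',CY).as_matrix()
print("front corners chassis",[(Rz.T@(pt(.086,s*.055,-.037)-CH)) for s in(1,-1)],"rear",[(Rz.T@(pt(-.086,s*.055,-.037)-CH)) for s in(1,-1)])
C=np.array([[.075,.059,.091],[.075,-.059,.091],[-.075,.059,.091],[-.075,-.059,.091],[.124,.107,.091],[.124,-.107,.091]])@Rz.T+CH
for n,(c0,r0,s) in(("scene",(30,150,4.2)),("top",(300,140,4.2))):
    a=cv2.imread(f"pics/{n[0]}5z.png")
    for q,col in((np.array([pt(.086,.055,-.037),pt(.086,-.055,-.037),pt(-.086,-.055,-.037),pt(-.086,.055,-.037)]),(0,255,0)),(C[[0,1,3,2]],(255,255,0)),(C[4:],(0,0,255))):
        uv=((proj(n,q)-[c0,r0]+.5)*s-.5).round().astype(int); cv2.polylines(a,[uv.reshape(-1,1,2)],True,col,1)
    cv2.imwrite(f"pics/o5{n[0]}.png",a)
E
```

```text
front corners chassis [array([0.0945, 0.0531, 0.1767]), array([ 0.0946, -0.0569,  0.1769])] rear [array([-0.061 ,  0.0528,  0.1032]), array([-0.0609, -0.0572,  0.1033])]
```

View pics/o5s.png

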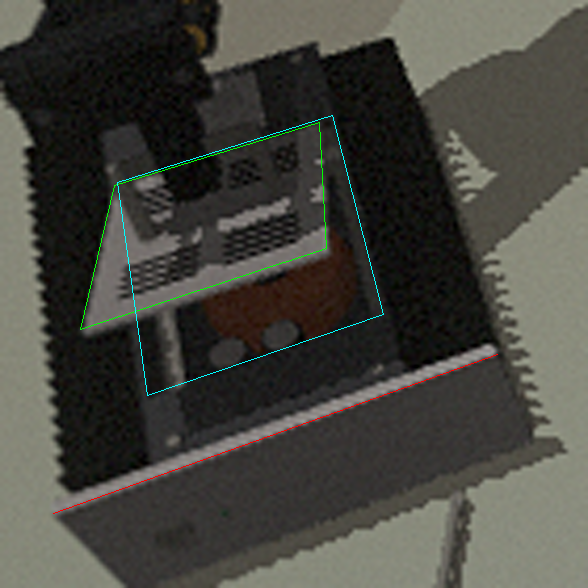

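View pics/o5t.png

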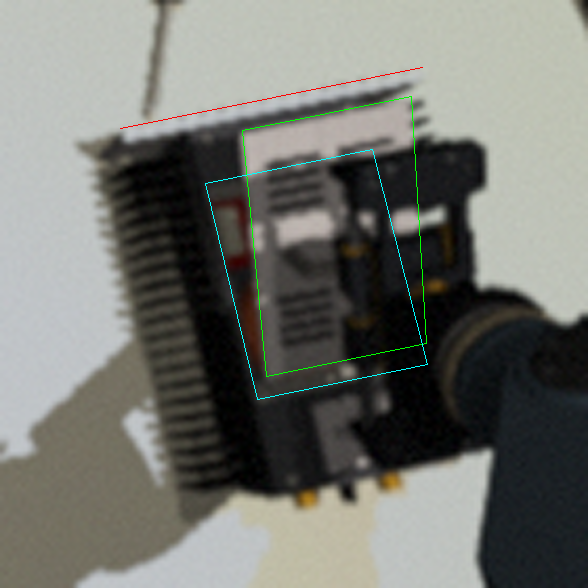

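carry_out --pt "0 -0.3 0.5 0.15 0 0 0" --pt "0 -0.6 1.3 0.15 0 0 0" --pt "0 -1.1 2.3 0.15 0 0 0" --pt "0 -1.1 2.3 0.15 0 0 0" --pt "0 -1.1 2.3 0.15 0 0 0"

```text
time: 7.85
position: [0.5644, -0.2159, 0.1516]
tool_rot: [-0.674, -0.212, -0.095, 0.701]
ft_force: [-0.1, 0.4, -2.0]
grip_width: 0.0073
```

```bash
python3 - <<'E'
from h import *
np.set_printoptions(suppress=True,precision=4)
o=robot.get_obs();print(o["time"],o["ft_force"],o["moment"]);n=now()
for a in[(-.06,.075,25),(-.085,.068,25),(-.095,.067,25)]: print(rel(n,target(*a)))
E
```

```text
7.85 [-0.1072  0.4263 -1.9723] [-0.1626  0.485  -0.0417]
[ 0.129  -0.049   0.0256 -0.001  -0.0001  0.004 ]
[-2.4309 -0.4813  0.0256 -0.001  -0.0001  0.004 ]
[-3.3781 -0.817   0.0258 -0.001  -0.0001  0.004 ]
```

carry_out --pt "0 -0.6 -0.1 0 0 0 0" --pt "0 -1.2 -0.2 0 0 0 0" --pt "0 -1.8 -0.3 0 0 0 0" --pt "0 -2.4 -0.5 0 0 0 0" --pt "0 -2.8 -0.6 0 0 0 0" --pt "0 -3.1 -0.7 0 0 0 0" --pt "0 -3.4 -0.8 0 0 0 0" --pt "0 -3.4 -0.8 0 0 0 0" --pt "0 -3.4 -0.8 0 0 0 0"

```text
time: 8.75
position: [0.5311, -0.2219, 0.1449]
tool_rot: [-0.674, -0.213, -0.095, 0.701]
ft_force: [0.4, -0.3, -2.4]
grip_width: 0.0074
```

```bash
python3 - <<'E'
from h import *
np.set_printoptions(suppress=True,precision=4)
snap("scene","pics/s6.png")
a=cv2.imread("pics/s6.png");cv2.imwrite("pics/s6z.png",cv2.resize(a[150:290,30:170],None,fx=4.2,fy=4.2,interpolation=cv2.INTER_CUBIC))
o=robot.get_obs();print(o["time"],o["ft_force"],o["moment"]);n=now()
for a in[(-.095,.067,25),(-.095,.067,12),(-.100,.067,12),(-.1,.062,12)]: print(rel(n,target(*a)))
E
```

```text
8.8 [ 0.3325 -0.2081 -2.7967] [-0.1515  0.5067  0.0396]
[-0.0314  0.0161  0.0536 -0.0001  0.0005  0.0048]
[ 0.7618  2.0712  0.0529 -0.0001  0.0006  0.2317]
[ 0.3097  1.8577  0.0532 -0.0001  0.0006  0.2317]
[ 0.0962  2.3098  0.0533 -0.0001  0.0006  0.2317]
```

View pics/s6z.png

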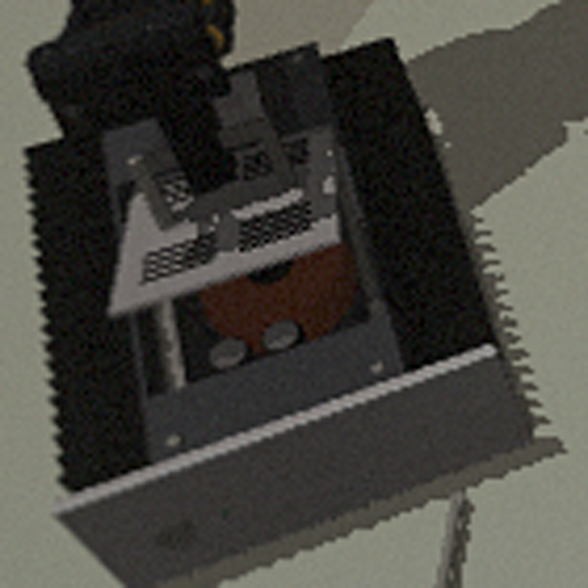

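carry_out --pt "0 -0.2 -0.1 0.05 0 0 0" --pt "0 -0.4 -0.2 0.05 0 0 0" --pt "0 -0.55 -0.25 0.05 0 0 0" --pt "0 -0.55 -0.25 0.05 0 0 0" --pt "0 -0.55 -0.25 0.05 0 0 0"

```text
time: 9.3
position: [0.5259, -0.2226, 0.1453]
tool_rot: [-0.674, -0.213, -0.096, 0.7]
ft_force: [4.9, 2.1, 0.5]
grip_width: 0.0076
```

```bash
python3 - <<'E'
from h import *
np.set_printoptions(suppress=True,precision=4)
o=robot.get_obs();print(o["time"],o["ft_force"],o["moment"]);n=now()
print(rel(n,target(-.101,.067,25)))
E
```

```text
9.3 [4.9193 2.0509 0.4624] [ 0.1899 -0.6192  0.1461]
[-0.114   0.0308  0.0334  0.0004  0.0005  0.0064]
```

```bash
sed -i 's/^CH=.*/CH=np.array([.5656,-.2155,0]);CY=.170/' h.py; python3 - <<'E'
from h import *
np.set_printoptions(suppress=True,precision=3)
n=now()
for a in[(-.099,.067,25),(-.0985,.065,20),(-.0985,.064,15),(-.0985,.063,11),(-.0985,.062,8)]: print(rel(n,target(*a)))
E
```

```text
[-0.025  0.073  0.031  0.     0.     0.006]
[0.293 1.044 0.031 0.    0.    0.094]
[0.541 1.932 0.031 0.    0.    0.181]
[0.679 2.677 0.031 0.    0.    0.251]
[0.743 3.265 0.032 0.    0.    0.303]
```

carry_out --pt "0 0.15 0.5 0.03 0 0 0.045" --pt "0 0.3 1.0 0.03 0 0 0.09" --pt "0 0.42 1.45 0.03 0 0 0.135" --pt "0 0.54 1.9 0.03 0 0 0.18" --pt "0 0.61 2.25 0.03 0 0 0.215" --pt "0 0.68 2.6 0.03 0 0 0.25" --pt "0 0.68 2.6 0.03 0 0 0.25" --pt "0 0.68 2.6 0.03 0 0 0.25"

```text
time: 10.1
position: [0.5437, -0.2197, 0.1247]
tool_rot: [-0.696, -0.128, -0.009, 0.706]
ft_force: [6.2, 2.3, 0.5]
grip_width: 0.0074
```

```bash
python3 - <<'E'
from h import *
np.set_printoptions(suppress=True,precision=3)
snap("scene","pics/s7.png");snap("top","pics/t7.png")
a=cv2.imread("pics/s7.png");cv2.imwrite("pics/s7z.png",cv2.resize(a[150:290,30:170],None,fx=4.2,fy=4.2,interpolation=cv2.INTER_CUBIC))
o=robot.get_obs();print(o["time"],o["ft_force"],o["moment"],o["grip_width"]);n=now()
for a in[(-.0985,.063,11),(-.0985,.062,8),(-.0985,.062,5),(-.0985,.061,2),(-.0985,.060,0)]: print(rel(n,target(*a)))
E
```

```text
10.2 [6.081 3.067 0.654] [ 0.242 -0.958  0.113] 0.007300050893673289
[-0.045  0.077  0.047  0.002 -0.     0.003]
[ 0.16   0.632  0.049  0.002 -0.     0.056]
[ 0.361  1.1    0.05   0.002 -0.     0.108]
[ 0.517  1.676  0.051  0.002 -0.     0.16 ]
[ 0.601  2.098  0.053  0.002 -0.     0.195]
```

View pics/s7z.png

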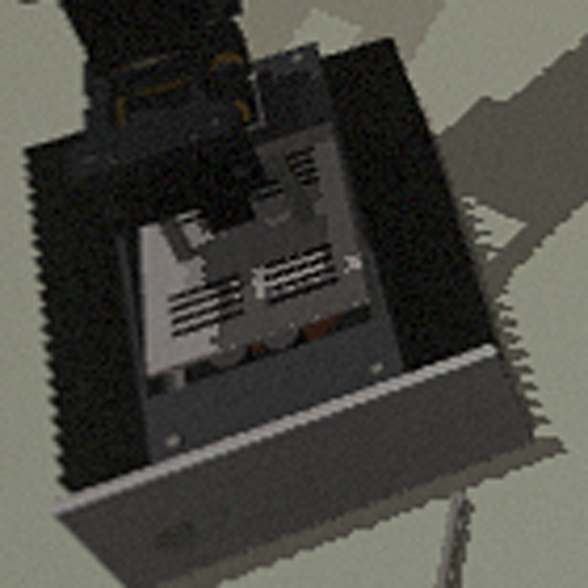

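carry_out --pt "0 0.08 0.3 0.03 0 0 0.028" --pt "0 0.16 0.6 0.03 0 0 0.056" --pt "0 0.26 0.85 0.03 0 0 0.082" --pt "0 0.36 1.1 0.03 0 0 0.108" --pt "0 0.43 1.35 0.03 0 0 0.134" --pt "0 0.5 1.6 0.03 0 0 0.16" --pt "0 0.5 1.6 0.03 0 0 0.16"

```text
time: 10.9
position: [0.5525, -0.2182, 0.11]
tool_rot: [0.704, 0.073, -0.047, -0.704]
ft_force: [6.5, 1.1, 0.5]
grip_width: 0.0073
```

```bash
python3 - <<'E'
from h import *
np.set_printoptions(suppress=True,precision=3)
snap("scene","pics/s8.png")
a=cv2.imread("pics/s8.png");cv2.imwrite("pics/s8z.png",cv2.resize(a[150:290,30:170],None,fx=4.2,fy=4.2,interpolation=cv2.INTER_CUBIC))
o=robot.get_obs();print(o["time"],o["ft_force"],o["moment"],o["grip_width"]);n=now()
for a in[(-.0985,.061,2),(-.0985,.060,0)]: print(rel(n,target(*a)))
E
```

```text
10.95 [6.002 1.973 0.237] [ 0.204 -1.082  0.136] 0.007022383175636962
[-0.069  0.059  0.047  0.003  0.     0.003]
[0.08  0.462 0.048 0.003 0.    0.037]
```

View pics/s8z.png

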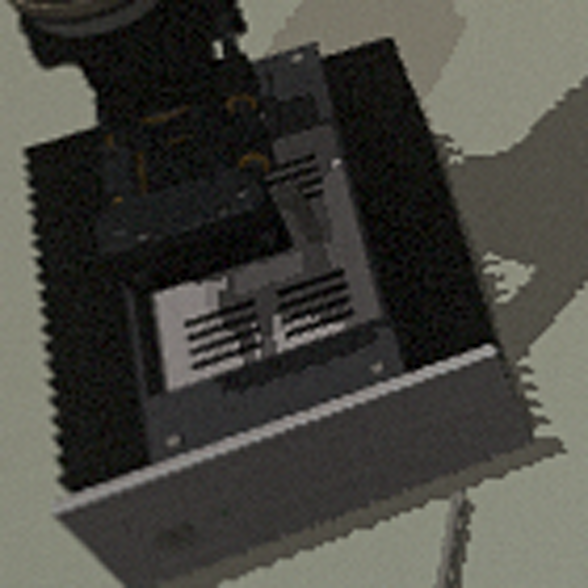

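carry_out --pt "0 0.05 0.2 0.02 0 0 0.02" --pt "0 0.1 0.4 0.02 0 0 0.037" --pt "0 0.1 0.5 0.02 0 0 0.037" --pt "0 0.1 0.5 0.02 0 0 0.037"

```text
time: 11.35
position: [0.5543, -0.2182, 0.1056]
tool_rot: [0.706, 0.061, -0.059, -0.703]
ft_force: [8.0, 1.6, 0.7]
grip_width: 0.0072
```

```bash
python3 - <<'E'
from h import *
np.set_printoptions(suppress=True,precision=3)
o=robot.get_obs();print(o["time"],o["ft_force"],o["moment"],o["grip_width"]);n=now()
for a in[(-.0985,.060,0)]: print(rel(n,target(*a)),n[0])
E
```

```text
11.35 [7.975 1.647 0.684] [ 0.298 -1.211  0.101] 0.00716075481639342
[-0.086  0.008  0.075  0.004 -0.     0.003] [ 0.554 -0.218  0.106]
```

carry_out --pt "0 0.2 0.1 0 0 0 0.003" --pt "0 0.2 0.2 0 0 0 0.003" --pt "0 0.2 0.2 0 0 0 0.003"

```text
time: 11.65
position: [0.5544, -0.2182, 0.1054]
tool_rot: [0.706, 0.059, -0.061, -0.703]
ft_force: [1.5, 1.3, 14.2]
grip_width: 0.0071
```

```bash
python3 - <<'E'
from h import *
np.set_printoptions(suppress=True,precision=3)
o=robot.get_obs();print(o["time"],o["ft_force"],o["moment"],o["grip_width"]);n=now()
for a in[(-.0985,.060,0)]: print(rel(n,target(*a)),n[0])
E
```

```text
11.65 [ 1.492  1.272 14.209] [ 0.154 -0.153  0.135] 0.007078973751794518
[-0.102 -0.008  0.073  0.004  0.001 -0.004] [ 0.554 -0.218  0.105]
```

carry_out --pt "0.05 0 -0.15 0 0 0 0" --pt "0.4 0 -0.15 0 0 0 0" --pt "0.4 0 -0.15 0 0 0 0" --pt "0.4 0 -0.15 0 0 0 0" --pt "0.4 0 -0.15 0 0 0 0" --pt "0.4 0 -0.15 0 0 0 0"

```text
time: 12.25
position: [0.552, -0.2165, 0.1033]
tool_rot: [-0.704, -0.056, 0.064, 0.705]
ft_force: [-0.0, 0.2, -0.4]
grip_width: 0.0331
```

carry_out --pt "0.4 0 -2 0 0 0 0" --pt "0.4 0 -5 0 0 0 0" --pt "0.4 0 -9 0 0 0 0" --pt "0 -5 -12 0 0 0 0" --pt "0 -10 -12 0 0 0 0" --pt "0 -15 -12 0 0 0 0" --pt "0 -19 -12 0 0 0 0" --pt "0 -19 -12 0 0 0 0" --pt "0 -19 -12 0 0 0 0" --pt "0 -19 -12 0 0 0 0" --pt "0 -19 -12 0 0 0 0"

```text
time: 13.35
position: [0.3678, -0.2491, 0.2256]
tool_rot: [0.705, 0.058, -0.064, -0.704]
ft_force: [-0.0, -0.6, 0.5]
grip_width: 0.0004
```

```bash
python3 - <<'E'
from h import *
np.set_printoptions(suppress=True,precision=3)
snap("scene","pics/s9.png");snap("top","pics/t9.png")
a=cv2.imread("pics/s9.png");cv2.imwrite("pics/s9z.png",cv2.resize(a[130:290,20:180],None,fx=3.7,fy=3.7,interpolation=cv2.INTER_CUBIC))
a=cv2.imread("pics/t9.png");cv2.imwrite("pics/t9z.png",cv2.resize(a[140:280,300:440],None,fx=4.2,fy=4.2,interpolation=cv2.INTER_CUBIC))
o=robot.get_obs();print(o["time"],o["ft_force"],o["grip_width"],o["position"],o["q"])
E
```

```text
13.45 [0.207 0.186 0.252] 0.0002357758508070826 [ 0.368 -0.249  0.225] [-0.843  0.322  1.891 -0.009  0.933 -1.009]
```

View pics/s9z.png

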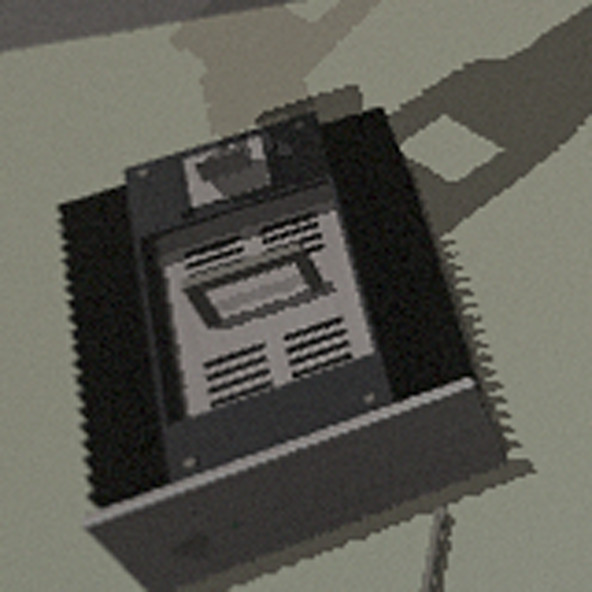

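View pics/t9z.png

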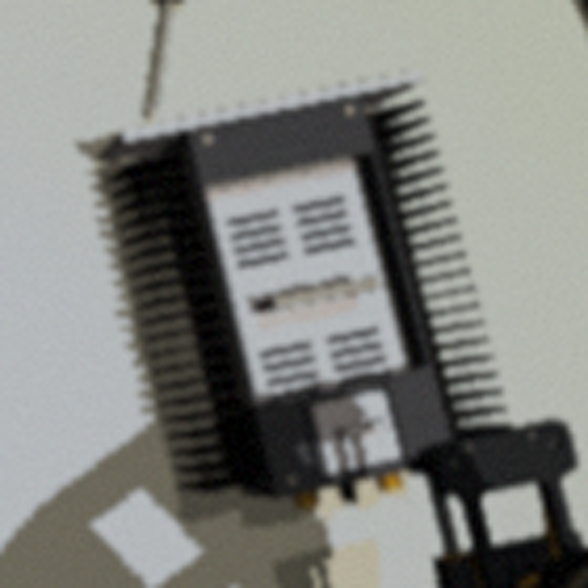

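```bash
python3 - <<'E'
from h import *
np.set_printoptions(suppress=True,precision=3)
p,M=now();Rz=R.from_euler('z',CY).as_matrix()
print("tcp chassis",Rz.T@(p-CH))
T=Rz@np.c_[[1,0,0],[0,0,-1],[0,1,0]]
for c in[(-.145,0,.122),(-.125,0,.122)]: print(rel((p,M),(CH+Rz@np.array(c),T)))
E
```

```text
tcp chassis [-0.201  0.001  0.225]
[ 5.675 10.292 -0.085 -0.     0.002 -0.009]
[ 7.675 10.274 -0.09  -0.     0.002 -0.009]
```

carry_out --pt "0 2 3 0 0 0 -0.005" --pt "0 4 6 -0.1 0 0.002 -0.009" --pt "0 5.7 9 -0.1 0 0.002 -0.009" --pt "0 5.7 10.3 -0.1 0 0.002 -0.009" --pt "0 5.7 10.3 -0.1 0 0.002 -0.009" --pt "0 5.7 10.3 -0.1 0 0.002 -0.009"

```text
time: 14.05
position: [0.4223, -0.24, 0.1218]
tool_rot: [-0.704, -0.06, 0.06, 0.705]
ft_force: [0.2, 0.3, 0.5]
grip_width: 0.0002
```

```bash
python3 - <<'E'
from h import *
np.set_printoptions(suppress=True,precision=3)
snap("scene","pics/s10.png")
a=cv2.imread("pics/s10.png");cv2.imwrite("pics/s10z.png",cv2.resize(a[100:260,20:180],None,fx=3.7,fy=3.7,interpolation=cv2.INTER_CUBIC))
p,M=now();Rz=R.from_euler('z',CY).as_matrix()
print("tcp chassis",Rz.T@(p-CH),robot.get_obs()["ft_force"])
E
```

```text
tcp chassis [-0.145 -0.     0.122] [-1.698 -0.079  0.041]
```

View pics/s10z.png

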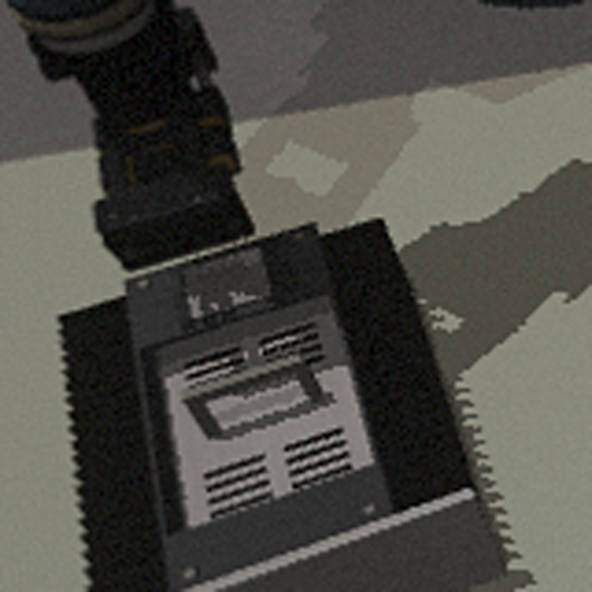

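```bash
python3 - <<'E'
from h import *
Rz=R.from_euler('z',CY).as_matrix()
C=np.array([[-.145,0,.097],[-.145,0,.173],[-.107,-.015,.1115],[-.107,.015,.1115],[-.103,-.015,.0935],[-.103,.015,.0935]])@Rz.T+CH
print(((proj("scene",C)-[20,100]+.5)*3.7-.5).round(0).tolist())
E
```

```text
[[218.0, 235.0], [172.0, 152.0], [193.0, 266.0], [241.0, 252.0], [205.0, 289.0], [252.0, 275.0]]
```

carry_out --pt "0 0.5 0 0 0 0 0" --pt "0 1.0 0 0 0 0 0" --pt "0 1.5 0 0 0 0 0" --pt "0 2.0 0 0 0 0 0" --pt "0 2.2 0 0 0 0 0" --pt "0 2.4 0 0 0 0 0" --pt "0 2.4 0 0 0 0 0"

```text
time: 14.8
position: [0.4458, -0.2362, 0.122]
tool_rot: [-0.705, -0.06, 0.06, 0.705]
ft_force: [1.0, 0.2, -0.2]
grip_width: 0.0004
```

```bash
python3 - <<'E'
from h import *
np.set_printoptions(suppress=True,precision=4)
p,M=now();Rz=R.from_euler('z',CY).as_matrix()
print("tcp chassis",Rz.T@(p-CH),robot.get_obs()["ft_force"])
E
```

```text
tcp chassis [-0.1215 -0.0002  0.122 ] [ 1.0207  0.1904 -0.1595]
```

carry_out --pt "0 0.1 0 0 0 0 0" --pt "0 0.2 0 0 0 0 0" --pt "0 0.3 0 0 0 0 0" --pt "0 0.4 0 0 0 0 0" --pt "0 0.5 0 0 0 0 0" --pt "0 0.5 0 0 0 0 0"

```text
time: 15.4
position: [0.4507, -0.2355, 0.1221]
tool_rot: [-0.705, -0.06, 0.06, 0.705]
ft_force: [0.1, 0.4, 0.7]
grip_width: 0.0005
```

```bash
python3 - <<'E'
from h import *
np.set_printoptions(suppress=True,precision=4)
p,M=now();Rz=R.from_euler('z',CY).as_matrix()
print("tcp chassis",Rz.T@(p-CH),robot.get_obs()["ft_force"])
E
```

```text
tcp chassis [-0.1166 -0.0002  0.1221] [0.0725 0.433  0.7044]
```

carry_out --pt "0 0.1 0 0 0 0 0" --pt "0 0.2 0 0 0 0 0" --pt "0 0.3 0 0 0 0 0" --pt "0 0.4 0 0 0 0 0" --pt "0 0.4 0 0 0 0 0"

```text
time: 15.9
position: [0.4524, -0.235, 0.122]
tool_rot: [-0.704, -0.058, 0.062, 0.705]
ft_force: [-6.5, -4.3, 2.9]
grip_width: 0.0
```

```bash
python3 - <<'E'
from h import *
np.set_printoptions(suppress=True,precision=4)
snap("scene","pics/s11.png");snap("top","pics/t11.png")
a=cv2.imread("pics/s11.png");cv2.imwrite("pics/s11z.png",cv2.resize(a[100:260,20:180],None,fx=3.7,fy=3.7,interpolation=cv2.INTER_CUBIC))
p,M=now();Rz=R.from_euler('z',CY).as_matrix()
print("tcp chassis",Rz.T@(p-CH),robot.get_obs()["ft_force"])
E
```

```text
tcp chassis [-0.1149 -0.0001  0.122 ] [-6.4595 -3.9839  3.6158]
```

View pics/s11z.png

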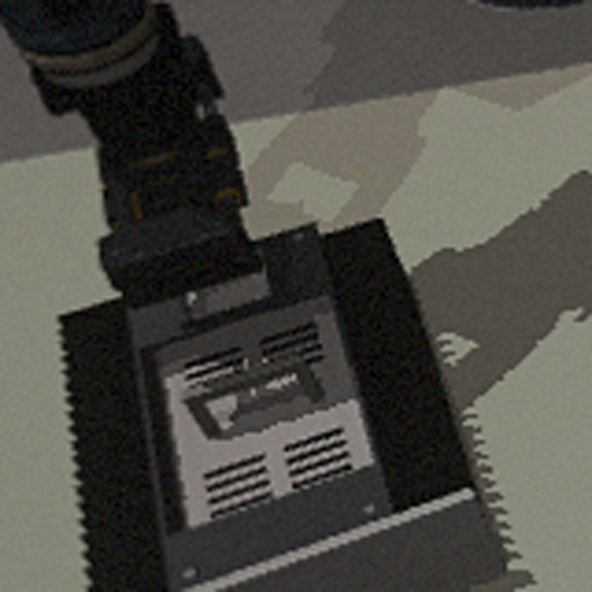

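carry_out --pt "0 0.15 0 0 0 0 0" --pt "0 0.3 0 0 0 0 0" --pt "0 0.45 0 0 0 0 0" --pt "0 0.6 0 0 0 0 0" --pt "0 0.7 0 0 0 0 0" --pt "0 0.7 0 0 0 0 0"

```text
time: 16.6
position: [0.4606, -0.2336, 0.122]
tool_rot: [-0.704, -0.059, 0.06, 0.705]
ft_force: [-3.7, -1.8, 1.6]
grip_width: 0.0002
```

```bash
python3 - <<'E'
from h import *
np.set_printoptions(suppress=True,precision=4)
p,M=now();Rz=R.from_euler('z',CY).as_matrix()
print("tcp chassis",Rz.T@(p-CH),robot.get_obs()["ft_force"])
E
```

```text
tcp chassis [-0.1065 -0.      0.122 ] [-3.7422 -1.7542  1.5602]
```

carry_out --pt "0 0.15 0 0 0 0 0" --pt "0 0.3 0 0 0 0 0" --pt "0 0.4 0 0 0 0 0" --pt "0 0.5 0 0 0 0 0" --pt "0 0.5 0 0 0 0 0"

```text
time: 17.1
position: [0.4642, -0.2329, 0.122]
tool_rot: [-0.704, -0.058, 0.062, 0.705]
ft_force: [-9.8, -4.1, 3.7]
grip_width: 0.0006
```

```bash
python3 - <<'E'
from h import *
np.set_printoptions(suppress=True,precision=4)
p,M=now();Rz=R.from_euler('z',CY).as_matrix()
print("tcp chassis",Rz.T@(p-CH),robot.get_obs()["ft_force"])
E
```

```text
tcp chassis [-0.1029  0.      0.122 ] [-9.7791 -4.0768  3.6649]
```

carry_out --pt "0 0.15 0 0 0 0 0" --pt "0 0.3 0 0 0 0 0" --pt "0 0.3 0 0 0 0 0" --pt "0 0.3 0 0 0 0 0"

```text
time: 17.5
position: [0.4645, -0.2328, 0.122]
tool_rot: [-0.704, -0.057, 0.065, 0.705]
ft_force: [-16.5, -7.6, 7.6]
grip_width: 0.0005
```

```bash
python3 - <<'E'
from h import *
np.set_printoptions(suppress=True,precision=4)
p,M=now();Rz=R.from_euler('z',CY).as_matrix()
print("tcp chassis",Rz.T@(p-CH),robot.get_obs()["ft_force"])
E
```

```text
tcp chassis [-0.1026  0.0001  0.122 ] [-16.4566  -7.586    7.551 ]
```

Hard stop reached (force rises, only 0.3 mm further). Retreat and check.

carry_out --pt "0 -1 0 0 0 0 0" --pt "0 -3 0 0 0 0 0" --pt "0 -5 -2 0 0 0 0" --pt "0 -8 -6 0 0 0 0" --pt "0 -10 -10 0 0 0 0" --pt "0 -10 -12 0 0 0 0" --pt "0 -10 -12 0 0 0 0" --pt "0 -10 -12 0 0 0 0"

```text
time: 18.3
position: [0.3714, -0.2491, 0.2422]
tool_rot: [0.705, 0.06, -0.059, -0.704]
ft_force: [0.7, -0.4, -0.3]
grip_width: 0.0006
```

```bash
python3 - <<'E'
from h import *
np.set_printoptions(suppress=True,precision=4)
i={}
for n in("scene","top"): i[n]=snap(n,f"pics/{n[0]}12.png")
a=cv2.imread("pics/s12.png");cv2.imwrite("pics/s12z.png",cv2.resize(a[130:290,20:180],None,fx=3.7,fy=3.7,interpolation=cv2.INTER_CUBIC))
a=cv2.imread("pics/t12.png");cv2.imwrite("pics/t12z.png",cv2.resize(a[140:280,300:440],None,fx=4.2,fy=4.2,interpolation=cv2.INTER_CUBIC))
# plate slot centroid before/after (top), plane z=.063
Rz=R.from_euler('z',CY).as_matrix()
for f in("t9","t12"):
    g=cv2.imread(f"pics/{f}.png",0).astype(np.float32)
    lo=np.array([[-.06,-.04,.063],[.06,-.04,.063],[.06,.04,.063],[-.06,.04,.063]])@Rz.T+CH
    mk=np.zeros(g.shape,np.uint8);cv2.fillPoly(mk,[proj("top",lo).round().astype(int)],1)
    m=((g<105)&(mk>0)).astype(np.uint8)
    k,l,st,c=cv2.connectedComponentsWithStats(m)
    s=[j for j in range(1,k) if st[j,4]>4]
    W=(onz("top",c[s],.063)-CH)@Rz
    print(f,len(s)); print(W[:,:2].round(4).tolist()); 
o=robot.get_obs();print(o["time"],o["ft_force"])
E
```

```text
t9 1
[[-0.0119, 0.0306]]
t12 1
[[-0.0002, 0.0306]]
18.4 [-0.2031 -0.255   0.383 ]
```

View pics/s12z.png

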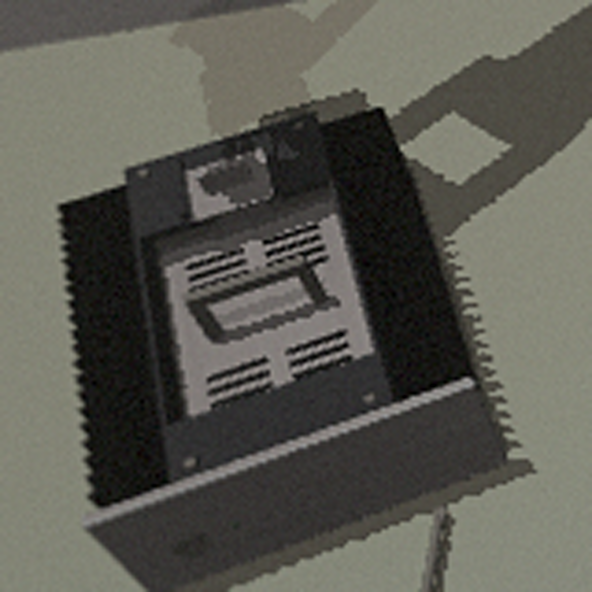

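View pics/t12z.png

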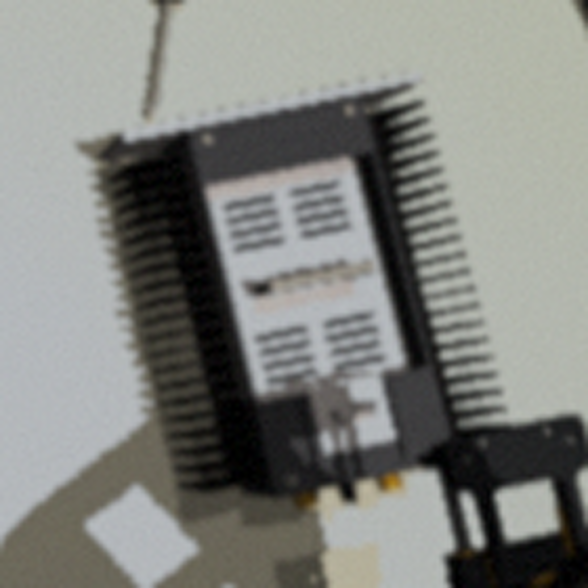

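```bash
python3 - <<'E'
from rig import robot
print(robot.hand_in())
E
```

```text
the job is handed in; nothing more can be done
None
```

The plate is in the chassis, handle up and locked under the front flange, and the job was handed in at about 18.4 s of the 56 s allowed.

- **Plate:** I gripped it by its handle and tilted it about 25°. It went rear end first under the rear flange until I felt the rear stop at about 5 N. I then turned it down flat, and it met the ledges with 14 N at the expected height: the bar was at about 100 mm with the slide still back.
- **Slide:** I pushed the tab with closed fingers. It moved 12 mm from first contact to a hard stop, where the force rose to about 18 N in the x-y plane with only 0.3 mm more travel.
- **Last pictures:** The plate looks flat and straight in the opening. A mark on the plate moved 11.7 mm forward, which agrees with the slide travel. The slide looks to be forward, and the arm is clear with no measurable force.

- **Less certain:** The slot count meant to check the plate's final position and angle found only one mark, not all 16. The final angle and sideways position were therefore judged by eye only. In the last pictures I looked only at the chassis area and did not re-measure the bystanders. The arm was not moved near them and no unexpected force was reported. The two cameras also disagreed by 3–5 mm on the chassis position along x. The contact with the rear stop settled it to about 1 mm.

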